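Slide the mug onto the warming disc and switch that disc on

ROBOT

A 6-joint arm with a two-finger parallel gripper is mounted at the origin on a cart in front of the work surface, level with it; the furniture and walls round the work are solid. World frame = base frame: x ahead of the robot, y to its left, z up, the work surface at z = 0. Lengths are in mm, angles in rad, forces in N, time in s.
With the tool pointing down it reaches from about 275 to 825 mm from the base axis. Payload 5.2 kg.
Tool frame: the origin (TCP) lies at the very end of the fingers, on their centre line; the grasp point (between the pads) lies 19 mm behind it; z points along the fingers, y is the line along which they close (so a half turn about z gives the same grasp; the last joint's range is limited). The gripper opens to 93 mm and grips with 3 to 60 N. Pads are 15 mm wide; open, the fingers measure 128 mm over their backs; the gripper's body (75 mm by 188 mm) begins 65 mm behind the grasp point.
Start: joints at [0.926, 0.259, 1.535, -0, 1.348, -0.203], TCP at [235.142, 497.206, 218.653] pointing down, gripper open.
Joint ranges: [-3.14, 3.14], [-0.91, 2.08], [0.19, 2.58], [-1.22, 4.36], [0.22, 2.71], [-3.12, 3.12]. Speed limits (rad/s): [2.57, 2.57, 3.14, 3.14, 3.14, 3.14].

INTERFACE

Orientations are given as [roll, pitch, yaw] about the fixed x, y, z axes, in that order (R = Rz(yaw) Ry(pitch) Rx(roll)).
In Python, from bench import robot gives the robot as it stands. The module is installed in compiled form; this text tells all that it offers. Calls block until the motion is done:
- robot.move_ptp(position, orientation): joint-space move of the TCP to a pose.
- robot.move_linear(position, ori=None, speed=150, f_stop=None): straight line of the TCP; ori=None keeps the orientation; speed is the mean speed in mm/s. With f_stop (N) it stops when the force on the tool has changed by that much, and returns True; else False.
- robot.move_j(angles): joint-space move.
- robot.move_gripper(opening): opening from 0.0 (shut) to 1.0 (fully open); the grip force is fixed at half the most; returns when the fingers have stopped.
- robot.sleep(seconds).
- robot.inverse_kinematics(position, orientation): joint angles nearest the present ones, or None.
- robot.get_image(name): name is "scene" or "top"; returns a dict with "img" (420x560x3 uint8, blue, green, red), "fovy" (degrees; the focal length in pixels is half the picture's height over the tangent of half this angle, whatever the lens; pixels are square), "cx", "cy" (the principal point, pixels), "eye" and "orientation" of the camera in the world. Camera axes: x right, y down, z forward; pixel columns grow to the right and rows downward; lengths in mm; the calibration is good to about 2 mm. A picture is of the moment at which its call begins. There is no depth.
A pose or a line that the arm cannot do raises robot.MotionError and nothing moves.
- robot.hand_in(): hands the job in; it is judged then, once.
Readings, each from a call of its own:
- robot.current_t(): time.
- robot.current_qpos(): joint angles.
- robot.current_joint_vel(): joint speeds.
- robot.current_joint_efforts(): joint torques, N m.
- robot.current_tcp_pos(): TCP position.
- robot.current_eef_rot(): TCP orientation.
- robot.current_contact_force(): force on the tool from outside, world axes, zero at the start.
- robot.current_ft_torque(): the same for the moment, N m.
- robot.current_gripper_width(): opening from 0.0 (shut) to 1.0 (fully open).
- robot.current_finger_force(): force on a finger pad.
Only numpy, scipy, OpenCV 4.12 (cv2) and the standard library are available. Lean on these libraries where they do the work, as an engineer would, in place of code of your own. Each camera call takes 0.05 s, during which the arm holds its last target. There are 200 camera calls.

TASK

The mug stands on the warming tray, beside one of the two heating discs. Without gripping or lifting it, gently push it across the tray until its whole base is on the nearer disc, upright; then push that disc's toggle switch over, away from the tray's front edge, so that it snaps on. Leave the other disc's switch off, and do not disturb the egg in its cup, the salt shaker or the jam jar.

Things in the scene. Friction and masses are not known exactly. Their poses are not given: they have to be found in the camera images.
- tray: Fixed steel double warming tray, 230 mm (its x) by 420 mm (its y), flat top 40 mm above its origin, which is the centre of its underside on the worktop. Its x points to its back, y to its left; the black strip with the two switches runs along its front (-x) edge; its yaw lies within 0.15 rad of the world's.
- disc_left (a point): Centre of the left (tray +y) heating disc, a dark round 120 mm across, flush with the tray's top; at 30, 85, 40 mm in the tray's frame. Its switch is the one in front of it.
- disc_right (a point): Centre of the right (tray -y) heating disc, 120 mm across, flush with the tray's top; at 30, -85, 40 mm in the tray's frame. Its switch is the one in front of it.
- switch_left (a joint): Toggle lever in front of the left disc: steel bat 8 mm thick, black end 13 mm thick, 50 mm from pivot to tip point, sprung over centre. Rad: 0 = off, leaning 0.5 rad from vertical to the tray's front (-x); 0.5 = upright, dead centre; 1.0 = on, leaning 0.5 rad to the disc. About 2.5 N at the tip moves it, less towards centre; past centre it snaps over and stays.
- switch_right (a joint): Toggle lever in front of the right disc: steel bat 8 mm thick, black end 13 mm thick, 50 mm from pivot to tip point, sprung over centre. Rad: 0 = off, leaning 0.5 rad from vertical to the tray's front (-x); 0.5 = upright, dead centre; 1.0 = on, leaning 0.5 rad to the disc. About 2.5 N at the tip moves it, less towards centre; past centre it snaps over and stays.
- switch_left_tip (a point): Middle of the rounded black end (13 mm thick) of the left switch lever; moves with the lever.
- switch_right_tip (a point): Middle of the rounded black end (13 mm thick) of the right switch lever; moves with the lever.
- switch_left_pivot (a point): Pivot of the left lever, fixed in the tray, 6 mm above its top, at -80, 85, 46 mm in the tray's frame; it turns about the tray's y axis.
- switch_right_pivot (a point): Pivot of the right lever, fixed in the tray, 6 mm above its top, at -80, -85, 46 mm in the tray's frame; it turns about the tray's y axis.
- mug_center (a point): Centre, half-way up, of the striped mug without its handle; the mug is 90 mm across (base 74 mm), 88 mm tall, open, empty, about 0.2 kg. Handle reaches 75 mm from here along its own -y; it starts pointing to the tray's back, within 0.6 rad. Starts upright on the left or right half of the tray, 55 to 90 mm from that half's disc centre, on the side away from the tray's middle.
- egg_cup_center (a point): Centre of an egg in an egg cup, 49 mm across, 81 mm tall, loose, on the other half of the tray. To be left alone.
- salt_shaker: Glass salt shaker, 44 mm across, 90 mm tall, loose on the worktop to the right of the tray; origin at its underside. To be left alone.
- jam_jar: Jam jar, 71 mm across, 110 mm tall, loose on the worktop to the right of the tray; origin at its underside. To be left alone.

How it is judged:
By the outcome, as a careful person would: the job done as asked, in the order asked, and still so for the second after the job is handed in, with the robot touching nothing.
It also fails if it takes over 48 s, if anything falls off the work surface, if the arm or the gripper's body presses on something with over 40 N, if the wrist force passes 120 N, or if a joint passes its speed limit or range.

## Working session

There is one attempt and no reset: what is moved stays moved. The work goes in short steps, each a Python script; the robot and the scene stay as the last script left them, time stands still between calls to the robot, and variables do not carry over. Pictures are saved under pics/ and viewed, at most 10 in all, crops included, and the job is handed in when it is done.

```bash
mkdir -p pics; python3 - <<'E'
from bench import robot
import cv2
for n in("scene","top"):
    d=robot.get_image(n); cv2.imwrite(f"pics/{n}0.png",d["img"])
    print(n,{k:v for k,v in d.items() if k!="img"})
print(robot.current_t(),robot.current_eef_rot(),robot.current_gripper_width())
E
```

```text
scene {'fovy': 45.21189385527013, 'cx': 275.32861138295465, 'cy': 217.98749910402165, 'eye': array([-250.40573782, -704.2018827 ,  813.148935  ]), 'orientation': array([-2.21533143,  0.01201859, -0.86048604])}
top {'fovy': 50.087138800708416, 'cx': 282.9836252929479, 'cy': 217.3708647986024, 'eye': array([ 363.16822424,  -53.58158687, 1332.55680824]), 'orientation': array([-3.04592212, -0.02495431, -1.58741834])}
0.1 [-3.14002094e+00 -3.33810910e-04  2.69982502e+00] 1.0016086384763254
```

View pics/scene0.png

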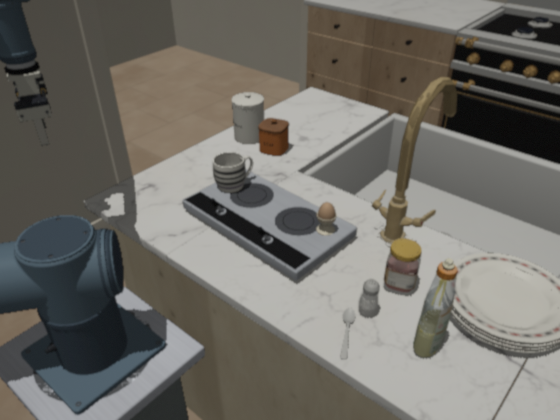

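View pics/top0.png

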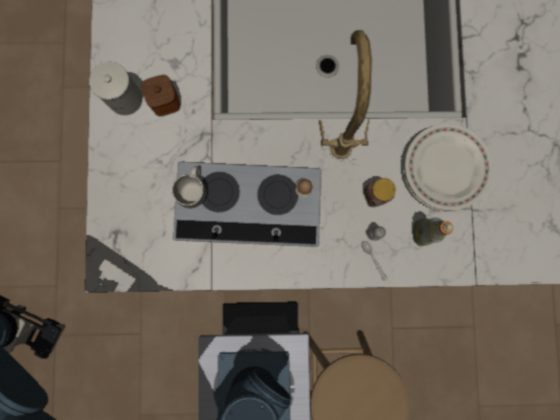

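The scene view shows the mug at about (230,173) beside the left disc, and the egg on the right half. In the top view the mug is at (190,188), the left disc at (220,191), the right disc at (278,194), the levers at (216,229) and (276,232), and the egg at (304,186).

```bash
cat > h.py <<'E'
from bench import robot
import cv2,numpy as np
from scipy.spatial.transform import Rotation as Ro
def cam(n):
    d=robot.get_image(n); d["f"]=210/np.tan(np.radians(d["fovy"])/2); d["R"]=Ro.from_euler('xyz',d["orientation"]).as_matrix(); return d
def plane(d,uv,z):
    uv=np.atleast_2d(np.array(uv,float)); r=np.c_[(uv[:,0]-d["cx"])/d["f"],(uv[:,1]-d["cy"])/d["f"],np.ones(len(uv))]@d["R"].T
    return d["eye"]+r*((z-d["eye"][2])/r[:,2])[:,None]
def proj(d,P):
    c=(np.atleast_2d(P)-d["eye"])@d["R"]; return c[:,:2]/c[:,2:]*d["f"]+[d["cx"],d["cy"]]
E
python3 - <<'E'
from h import *
d=cam("top"); im=d["img"]; g=cv2.cvtColor(im,cv2.COLOR_BGR2GRAY)
roi=np.zeros_like(g); roi[150:255,165:330]=1
m=((g<45)&(roi>0)).astype(np.uint8)
for c in cv2.findContours(m,cv2.RETR_EXTERNAL,cv2.CHAIN_APPROX_NONE)[0]:
    if cv2.contourArea(c)>60:
        r=cv2.minAreaRect(c); b=plane(d,cv2.boxPoints(r),40)
        print(cv2.contourArea(c),np.round(r[0],1),np.round(r[1],1),round(r[2],2),"\n",b.round(1).tolist())
for p in((278,194),(220,191),(190,170),(300,215),(275,215)): print(p,im[p[1],p[0]])
cv2.imwrite("pics/crop.png",cv2.resize(im[150:255,165:330],None,fx=4.8,fy=4.8,interpolation=cv2.INTER_CUBIC))
E
```

```text
2160.5 [245.8 231.7] [138.2  16.8] 2.6 
 [[434.7, 218.1, 40.0], [482.9, 216.2, 40.0], [459.0, -180.5, 40.0], [410.6, -177.1, 40.0]]
132.5 [217.5 190.5] [31. 27.] 0.0 
 [[528.8, 145.2, 40.0], [607.7, 145.2, 40.0], [606.6, 55.5, 40.0], [527.6, 55.9, 40.0]]
(278, 194) [50 48 48]
(220, 191) [50 48 49]
(190, 170) [124 124 124]
(300, 215) [129 128 127]
(275, 215) [108 107 106]
```

View pics/crop.png

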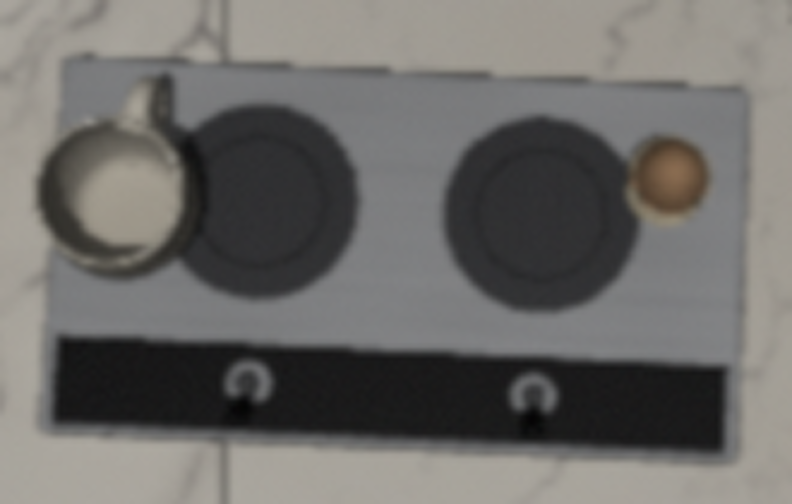

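The crop, scaled 4.8x, shows the left disc centre at (261,201), the right disc at (542,214), the mug rim centre at about (119,197) with its handle up at (155,85), and the pivot collars at (248,383) and (534,395). The lever tips lean towards the front.

```bash
python3 - <<'E'
from h import *
d=cam("top"); c=lambda u,v:((u+.5)/4.8+165-.5,(v+.5)/4.8+150-.5)
L,Rr=plane(d,[c(261,201),c(542,214)],40); m=plane(d,c(119,197),128)[0]; h=plane(d,c(155,85),90)[0]; e=plane(d,c(669,178),100)[0]
v=L-Rr; yaw=np.arctan2(-v[0],v[1]); y2=np.arctan2(482.9-459,-(216.2+180.5))
ct=Ro.from_euler('z',yaw).as_matrix(); org=(L+Rr)/2-ct@[30,0,0]
print("discs",L,Rr,np.linalg.norm(v),"yaw",yaw,"strip yaw",np.arctan2(-(482.9-459),216.2+180.5))
piv=plane(d,[c(248,383),c(534,395)],46); print("piv px",piv, "model",org+ct@[-80,85,6],org+ct@[-80,-85,6])
T=lambda p:(ct.T@(p-org)).round(1)
print("org",org,"mug",m,T(m),"handle",T(h),"egg",e,T(e))
for n in("scene",):
    s=cam(n); P=[L,Rr,org+ct@[-80,85,6],org+ct@[-80,-85,6],m]
    print(proj(s,P).round(1)); im=s["img"].copy()
    for p in proj(s,P): cv2.drawMarker(im,tuple(int(round(x)) for x in p),(0,0,255),0,5)
    cv2.imwrite("pics/s1.png",cv2.resize(im[130:280,170:370],None,fx=4,fy=4,interpolation=cv2.INTER_CUBIC))
E
```

```text
discs [564.6358112   96.21911147  40.        ] [554.5288019  -73.16068647  40.        ] 169.6810761038619 yaw -0.059600019218973586 strip yaw -0.06017430339797083
piv px [[454.30515037 103.57522403  46.        ]
 [444.58781144 -66.60548488  46.        ]] model [454.84062061 102.93041176  46.        ] [444.71461469 -66.76774381  46.        ]
org [529.63557321  13.31615472  40.        ] mug [554.20231748 165.45946273 128.        ] [ 15.5 153.3  88. ] handle [ 87.8 143.9  50. ] egg [ 565.72293494 -146.05302828  100.        ] [  45.5 -156.9   60. ]
[[251.1 193.7]
 [297.3 219.4]
 [220.3 209.2]
 [266.7 237.5]
 [228.2 159. ]]
```

View pics/s1.png

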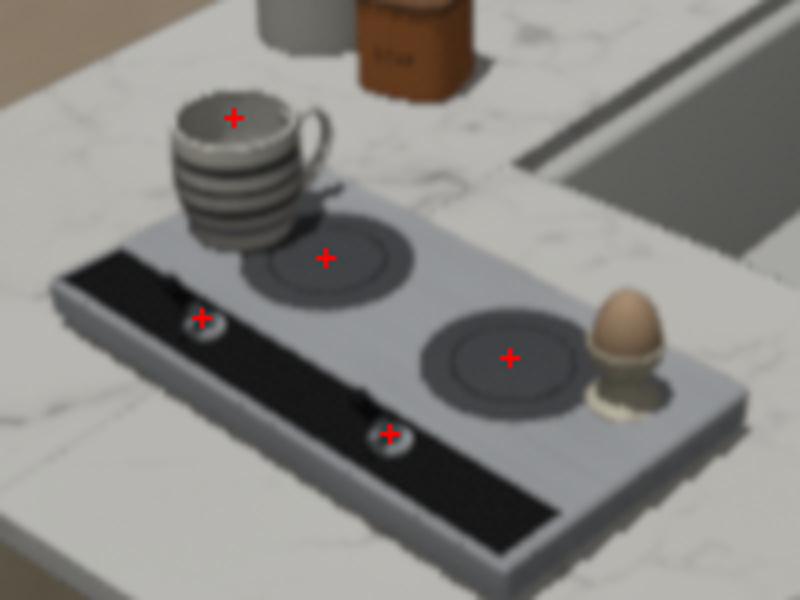

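```bash
cat >> h.py <<'E'
DL=np.array([564.6,96.2]); MUG=np.array([554.2,165.5])
def ori(w,t,s):
    w=np.r_[w/np.linalg.norm(w),0]; z=np.sin(t)*w-np.cos(t)*np.array([0,0,1]); y=s*np.cross([0,0,1],w)
    return Ro.from_matrix(np.c_[np.cross(y,z),y,z]).as_euler('xyz')
E
python3 - <<'E'
from h import *
w=(DL-MUG)/np.linalg.norm(DL-MUG); q0=robot.current_qpos()
for t in(.3,.35):
  for s in(1,-1):
    o=ori(w,t,s)
    for k,z in((85,180),(85,57),(38-70,57)):
        q=robot.inverse_kinematics(np.r_[MUG-w*k,z],o); print(t,s,k,z,None if q is None else np.round(q,2))
o=ori(w,.3,1); q=robot.inverse_kinematics(np.r_[MUG-w*85,180],o)
s=1
if q is None or abs(q[5])>2.6: s=-1; o=ori(w,.3,-1)
print("use",s)
robot.move_gripper(.54)
robot.move_ptp(np.r_[MUG-w*85,180],o)
robot.move_linear(np.r_[MUG-w*85,57])
print(robot.current_t(),robot.current_tcp_pos(),robot.current_contact_force(),robot.current_gripper_width())
d=cam("scene"); cv2.imwrite("pics/s2.png",cv2.resize(d["img"][90:290,130:390],None,fx=3,fy=3))
E
```

```text
0.3 1 85 180 [ 0.42  0.45  1.4  -0.29  1.39  0.34]
0.3 1 85 57 [ 0.42  0.57  1.53 -0.32  1.15  0.42]
0.3 1 -32 57 [ 0.23  0.51  1.64 -0.35  1.05  0.26]
0.3 -1 85 180 [ 0.42  0.45  1.4  -0.29  1.39 -2.8 ]
0.3 -1 85 57 [ 0.42  0.57  1.53 -0.32  1.15 -2.72]
0.3 -1 -32 57 [ 0.23  0.51  1.64 -0.35  1.05 -2.88]
0.35 1 85 180 [ 0.45  0.47  1.38 -0.34  1.41  0.37]
0.35 1 85 57 [ 0.45  0.58  1.51 -0.36  1.18  0.46]
0.35 1 -32 57 [ 0.26  0.52  1.63 -0.4   1.07  0.32]
0.35 -1 85 180 [ 0.45  0.47  1.38 -0.34  1.41 -2.77]
0.35 -1 85 57 [ 0.45  0.58  1.51 -0.36  1.18 -2.68]
0.35 -1 -32 57 [ 0.26  0.52  1.63 -0.4   1.07 -2.82]
use 1
3.525 [542.25466219 250.01794252  58.01812297] [0.31269306 0.41632494 0.02315791] 0.5378715998669825
```

View pics/s2.png

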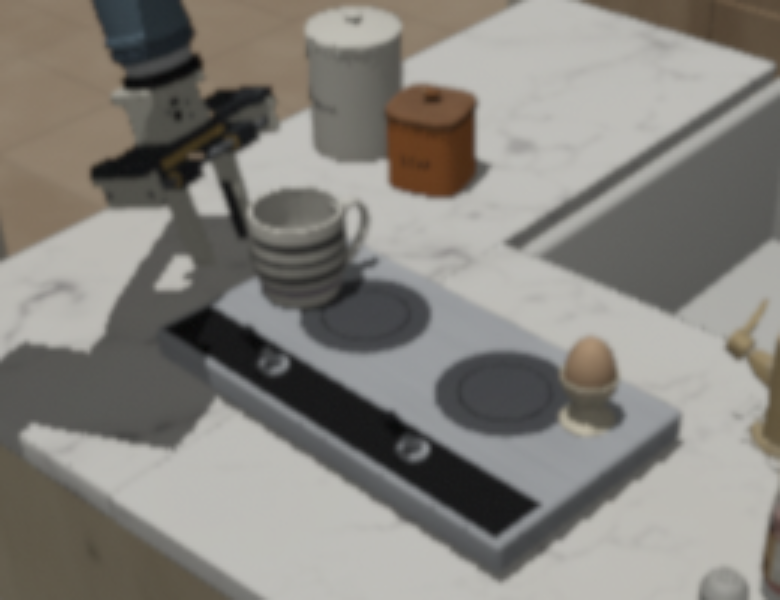

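The gripper stands behind the mug on its left side, at about (210,220) in the crop, clear of everything. I'll push now.

```bash
python3 - <<'E'
from h import *
w=(DL-MUG)/np.linalg.norm(DL-MUG)
r=robot.move_linear(np.r_[DL-w*44,57],speed=40,f_stop=12)
print(r,robot.current_t(),robot.current_tcp_pos(),robot.current_contact_force())
d=cam("scene"); t=cam("top")
print(proj(t,[np.r_[DL,128]]),proj(t,[np.r_[DL,40]]))
cv2.imwrite("pics/s3.png",np.hstack([cv2.resize(x,(400,400),interpolation=cv2.INTER_CUBIC) for x in (d["img"][130:250,190:310],t["img"][150:250,170:270])]))
E
```

```text
False 6.5 [558.05636359 139.75583338  56.99037571] [-0.31785645  0.87315394  0.0598135 ]
[[215.18195566 186.51280958]] [[218.9858267  191.49132512]]
```

View pics/s3.png

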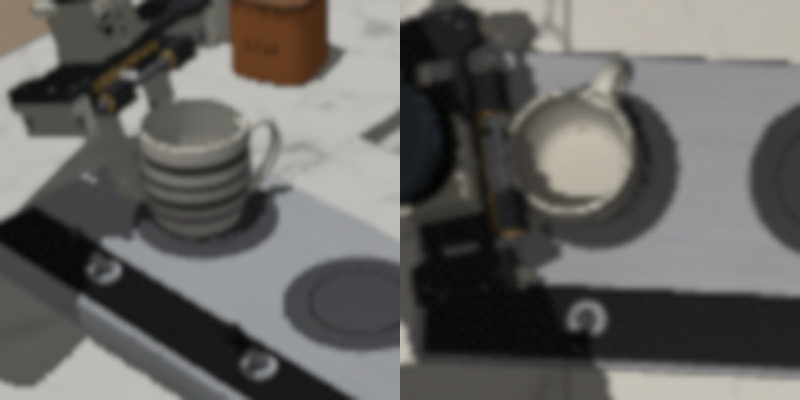

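The mug is upright in the cradle, with its rim centre at about (213,188) in the top view against a target of (215.2,186.5). It needs about 5 mm more, then I'll retreat and check.

```bash
python3 - <<'E'
from h import *
w=(DL-MUG)/np.linalg.norm(DL-MUG)
p=robot.current_tcp_pos()
robot.move_linear(p+np.r_[w*6,0],speed=30,f_stop=12)
p=robot.current_tcp_pos()
robot.move_linear(p-np.r_[w*75,0],speed=80)
robot.move_linear(robot.current_tcp_pos()+[0,0,130])
yaw=-.0598; tx=np.array([np.cos(yaw),np.sin(yaw)]); 
org=np.array([529.6,13.3]); R2=Ro.from_euler('z',yaw).as_matrix()[:2,:2]
P=lambda x:org+R2@[x,85]
robot.move_gripper(0)
best=None
for s in(1,-1):
    q=robot.inverse_kinematics(np.r_[P(-150),180],ori(tx,0,s)); print(s,np.round(q,2))
    if best is None or abs(q[5])<abs(best[1][5]): best=(s,q)
robot.move_ptp(np.r_[P(-150),180],ori(tx,0,best[0]))
robot.move_linear(np.r_[P(-150),74])
print(robot.current_t(),robot.current_tcp_pos(),robot.current_contact_force())
d=cam("scene"); t=cam("top")
cv2.imwrite("pics/s4.png",np.hstack([cv2.resize(x,(400,400),interpolation=cv2.INTER_CUBIC) for x in (d["img"][130:250,190:310],t["img"][150:250,170:270])]))
E
```

```text
1 [-0.01  0.02  1.92  0.    1.2  -1.52]
-1 [-0.01  0.02  1.92 -0.    1.2   1.62]
12.4083 [385.50975923 107.1838367   74.41677745] [1.39030095 0.37940162 0.63010365]
```

View pics/s4.png

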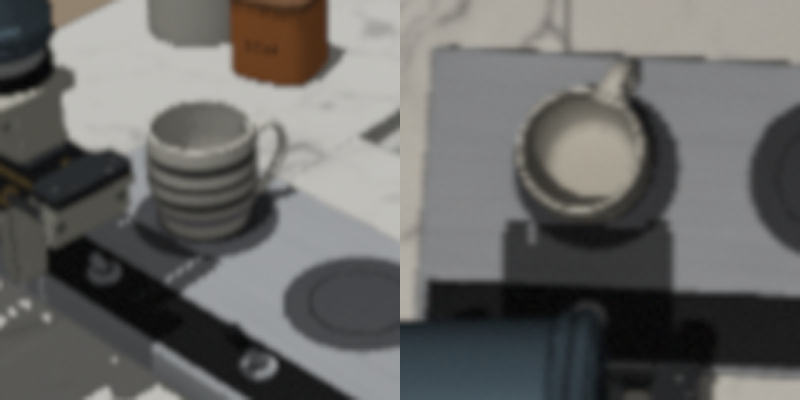

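The rim centre is now at about (215.1,187.4) against (215.2,186.5), so the base is within about 3 mm of centred. Next the switch.

```bash
python3 - <<'E'
from h import *
R2=Ro.from_euler('z',-.0598).as_matrix()[:2,:2]; P=lambda x:np.array([529.6,13.3])+R2@[x,85]
r=robot.move_linear(np.r_[P(-78),74],speed=40,f_stop=20)
print(r,robot.current_t(),robot.current_tcp_pos(),robot.current_contact_force())
robot.move_linear(np.r_[P(-150),74],speed=100)
robot.move_linear(np.r_[P(-150),200])
robot.move_ptp([300,380,220],robot.current_eef_rot())
print(robot.current_t(),robot.current_contact_force())
d=cam("scene"); t=cam("top")
cv2.imwrite("pics/s5.png",np.hstack([cv2.resize(x,(400,400),interpolation=cv2.INTER_CUBIC) for x in (d["img"][130:270,200:340],t["img"][140:260,180:300])]))
E
```

```text
False 14.4583 [455.59773299 102.87282637  73.75026107] [-5.40679577 -0.42686189  3.53935605]
17.425 [ 0.1246365  -0.31208671 -0.24523338]
```

View pics/s5.png

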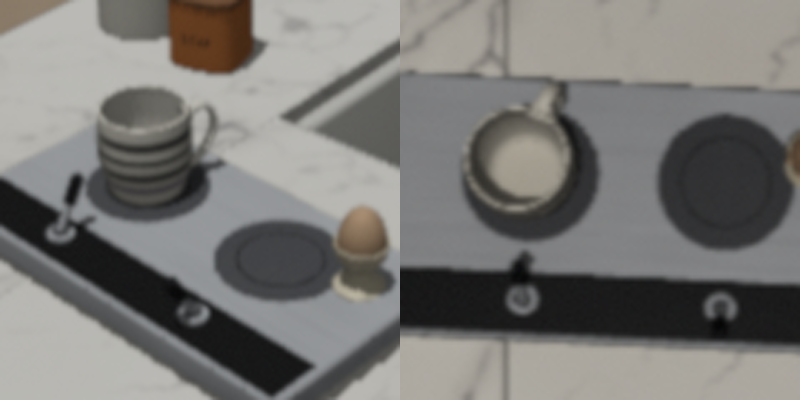

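The left lever leans to the disc and the right one is still forward. The mug is upright within its disc, and the egg hasn't moved.

```bash
python3 -c "
from bench import robot
print(robot.hand_in())"
```

```text
the job is handed in; nothing more can be done
None
```

I pushed the mug upright onto the left disc, about 3 mm off centre, then snapped the left switch on and handed the job in at about 17.5 s; the right switch stayed off, and the egg, salt shaker and jam jar were not touched.

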